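# Nudge a drilled plate onto the locating pins of a bench fixture

## Task

With closed fingertips, push the drilled aluminium plate along the raised deck of the steel fixture until both of its holes drop over the two brass locating pins and it lies flat, fully down on the seat. Only nudge the plate, never pick it up, leave the other things on the bench where they are, and finish with the hand clear.

Things in the scene. Friction and masses are not known exactly. Their poses are not given: they have to be found in the camera images.
- fixture: Low steel fixture, fixed to the bench. Origin: on the bench (z = 0) under the centre of the seat, where the plate's centre ends up with its axes parallel to the fixture's. +y is the direction of travel, the fence stands on the +x side. Seat: flat, 20 mm above the bench, y from -58 to +60 mm, open at the +y end and the -x side.
- deck (a point): Middle of the deck's top, at (-18, -154, 28) mm in the fixture frame. The deck is flat, 28 mm above the bench (a step 8 mm up from the seat), x from -84 to +48 mm, y from -250 to -58 mm, open at its -y end and -x side.
- fence (a point): Middle of the fence's top inner edge, at (48.2, -95, 48) mm in the fixture frame. The fence is a straight steel bar along the whole fixture (y -250 to +60 mm), 18 mm thick, top 48 mm above the bench. A plate lying flat against it is only 0.7 mm too far in +x for the pins, which the pins take up.
- pin_near (a point): Top of the brass locating pin farther from the fence, at (-28, -8, 27.5) mm in the fixture frame. Pins are 14 mm thick and stand 7.5 mm above the seat, so 0.5 mm below deck level; their noses taper to a 5 mm wide tip, so a hole that is up to about 5 mm off is drawn in.
- pin_far (a point): Top of the other pin, nearer the fence, at (28, -8, 27.5) mm in the fixture frame; the same shape.
- plate: Loose aluminium plate, 95 mm (its x) by 110 mm (its y) by 14 mm thick, about 0.4 kg, too wide to grasp. Origin: centre of its underside, z up. It starts flat on the deck (underside 28 mm above the bench), a little skewed and away from the fence; pushed with a few newtons it slides. Seated, its origin is 20 mm above the bench and its top 34 mm.
- plate_hole0 (a point): Centre of the mouth, on the plate's top face, of the 16 mm through hole at (-28, -8, 14) mm in the plate's frame; belongs over pin_near.
- plate_hole1 (a point): The other 16 mm through hole, at (28, -8, 14) mm in the plate's frame; belongs over pin_far.
- tin: Bystander: open metal tin, 68 mm across, 85 mm tall, beyond the fence. Origin: centre of its underside.
- carton: Bystander: closed cardboard carton 60 x 90 x 50 mm tall, left of the fixture. Origin: centre of its underside.
- screwdriver: Bystander: screwdriver with a wooden handle, 200 mm long, lying right of the fixture. Its origin lies under its middle; x runs along it.
- dowel: Bystander: headed steel pin, 22 mm shank, 60 mm tall, 32 mm wide head, standing beyond the fence. Origin: centre of its underside.
Mind the look-alikes: they are no part of the job. What is meant by the plate is not blue or green, and is the larger of those in its own colour.

How it is judged:
By the outcome, as a careful person would: the job done as asked, in the order asked, and still so for the second after the job is handed in, with the robot touching nothing.
It also fails if it takes over 61 s, if anything falls off the work surface, if the arm or the gripper's body presses on something with over 40 N, if the wrist force passes 120 N, or if a joint passes its speed limit or range.

## Robot

A 7-joint arm with a two-finger parallel gripper is mounted at the origin on the work surface. World frame = base frame: x ahead of the robot, y to its left, z up, the work surface at z = 0. Lengths are in m, angles in rad, forces in N, time in s.
With the tool pointing down it reaches from about 0.4 to 0.925 m from the base axis. Payload 5.6 kg.
Tool frame: the origin (TCP) lies on the centre line of the jaws, within the pads' length; the fingertips stand 8 mm ahead of it and the grasp point (between the pads) lies 11 mm behind it; z points along the fingers, x is the direction in which the jaws open and shut, and the axes are right-handed (so a half turn about z gives the same grasp; the last joint's range is limited). The gripper opens to 85 mm and grips with 20 to 120 N. Pads are 22 mm wide; open, the fingers measure 114 mm over their backs; the gripper's body (76 mm by 85 mm) begins 54 mm behind the grasp point. The pads swing forward as they close: fully open they stand 13 mm farther back than shut.
Start: joints at [-1.22, 0.468, -0.012, 1.603, 0.006, 1.071, -0.056], TCP at [0.249, 0.6, 0.239] pointing down, gripper open.
Joint ranges: [-2.53, 2.53], [-0.31, 2.02], [-1.57, 1.55], [0.28, 2.44], [-1.29, 4.43], [0.15, 1.84], [-2.92, 2.92]. Speed limits (rad/s): [2.57, 2.57, 3.14, 3.14, 3.14, 3.14, 3.14].

## Interface

Orientations are given as a 3x3 rotation matrix whose columns are the frame's x, y, z axes.
In Python, from bench import ctrl, viewer, order gives the robot as it stands.
- The arm moves only by the shell command python3 -m jog 'ROWS' [OPENING]. ROWS is JSON, a list that holds one entry, the list of rows, each a list of 6 numbers: the shift along the tool's x, y, z in cm, then the turn, a rotation vector about the tool's x, y, z in degrees. A call has 1 to 20 rows; each row shifts and turns the commanded pose from where the row before left it, along the tool's axes as they then stand; what a row does not reach is not made up. A row lasts 1/12 s, in which the tool goes at most 41.7 mm and 7.16 degrees, less where a joint would pass 70% of its speed; a pose out of reach is approached as far as the arm can. A call is refused whole if a number of a shift passes 4.17 or a number of a turn 7.16, either way. A call with a gripper value outside its range is refused whole. OPENING is the closure, from 0 (fully open) to 1 (shut), set as the call begins (- or left out, the last holds). The fingers move at their own pace and stop on an object; the grip force is fixed at half the most. Time passes only in rows, so rows that do not move let the fingers close. It gives the time, the measured TCP pose, the force and the opening at its end, in the units of the state.
- ctrl.sense(): the state, without advancing time (a new reading comes with each control period).
- viewer.camera(name): name is "scene" or "side" or "wrist"; returns (picture, depth): 400x640x3 uint8, red, green, blue; 400x640 float32, m along the optical axis (not along the pixel's ray), 0 where there is no reading.
- viewer.calibration(name): a dict with "K" (3x3 intrinsics, pixels), "extrinsics" (4x4, takes a point from camera to world coordinates). Camera axes: x right, y down, z forward; pixel columns grow to the right and rows downward; lengths in m; the calibration is good to about 2 mm. A picture is of the moment at which its call begins: read the wrist's pose just before it. calibration takes no time and is no camera call; for the wrist camera it gives the pose at the moment of the call.
- order.close_job(): hands the job in, once; it reports no verdict.
The state is a dict: "time_s": time; "qpos": joint angles; "dq": joint speeds; "joint_efforts": joint torques, N m; "ee_pos": TCP position; "tool_rot": TCP orientation; "contact_force": force on the tool from outside, world axes, zero at the start; "ft_torque": the same for the moment, N m; "width": opening from 0.0 (shut) to 1.0 (fully open).
Only numpy, scipy, OpenCV 4.12 (cv2) and the standard library are available. Lean on these libraries where they do the work, as an engineer would, in place of code of your own. Each camera call takes 0.05 s, during which the arm holds its last target.

## Working session

There is one attempt and no reset: what is moved stays moved. The work goes in short steps, Python scripts to look and compute and a shell command to move; the robot and the scene stay as the last step left them, time stands still between calls to the robot, and variables do not carry over. Pictures are saved under pics/ and viewed, and the job is handed in when it is done.

```bash
ls; mkdir -p pics
python3 - <<'E'
from bench import ctrl, viewer, order
import cv2, numpy as np
s=ctrl.sense(); print(s['time_s'],s['ee_pos'],s['tool_rot'],s['width'],s['contact_force'])
for n in ("scene","side"):
    p,d=viewer.camera(n); cv2.imwrite(f"pics/{n}0.png",p[:,:,::-1]); np.save(f"pics/{n}0.npy",d)
    c=viewer.calibration(n); print(n,np.round(c['K'],1).tolist(),np.round(c['extrinsics'],3).tolist())
E
```

```text
pics
0.0 [0.24926095 0.59970772 0.23829407] [[ 3.83790910e-01  9.23419825e-01 -6.04042750e-04]
 [ 9.23418202e-01 -3.83791370e-01 -1.73464325e-03]
 [-1.83363036e-03  1.07956242e-04 -9.99998313e-01]] 1.0035080600158326 [-0.06754974  0.60919435 -0.71094193]
scene [[433.8, 0.0, 316.0], [0.0, 433.8, 201.8], [0.0, 0.0, 1.0]] [[-0.708, 0.423, -0.565, 1.368], [0.706, 0.441, -0.554, 0.711], [0.015, -0.791, -0.611, 0.898], [0.0, 0.0, 0.0, 1.0]]
side [[406.3, 0.0, 327.0], [0.0, 406.3, 203.0], [0.0, 0.0, 1.0]] [[0.88, -0.245, 0.408, 0.199], [-0.475, -0.418, 0.774, -0.809], [-0.019, -0.875, -0.484, 0.561], [0.0, 0.0, 0.0, 1.0]]
```

View pics/scene0.png

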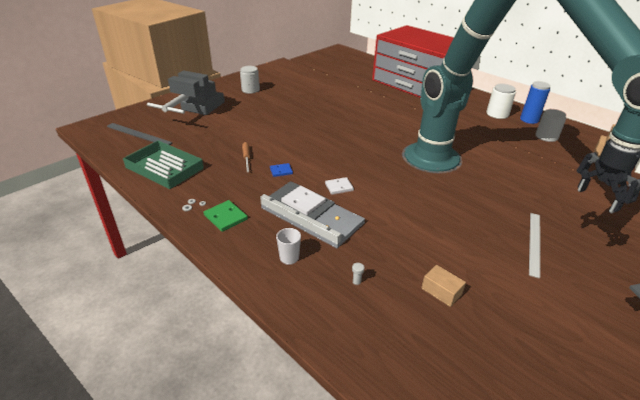

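View pics/side0.png

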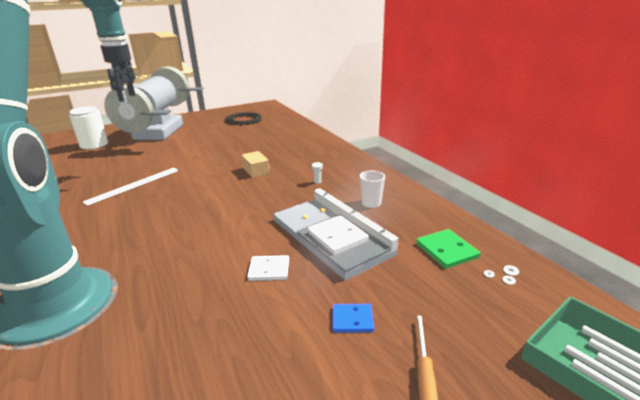

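Scene view: the silver plate lies on the fixture deck at about scene (302,199) and side (338,233). The look-alikes are a small white plate off the fixture (scene 339,186; side 269,268), a blue one (281,170) and a green one (225,215). Next I'll enlarge to confirm and read pixels.

Run:
```python
import cv2
a=cv2.imread('pics/scene0.png')[165:255,245:385]; cv2.imwrite('pics/sc_crop.png',cv2.resize(a,None,fx=5.5,fy=5.5,interpolation=cv2.INTER_CUBIC))
a=cv2.imread('pics/side0.png')[180:290,240:410]; cv2.imwrite('pics/si_crop.png',cv2.resize(a,None,fx=4.5,fy=4.5,interpolation=cv2.INTER_CUBIC))
```

```text
(no output)
```

View pics/sc_crop.png

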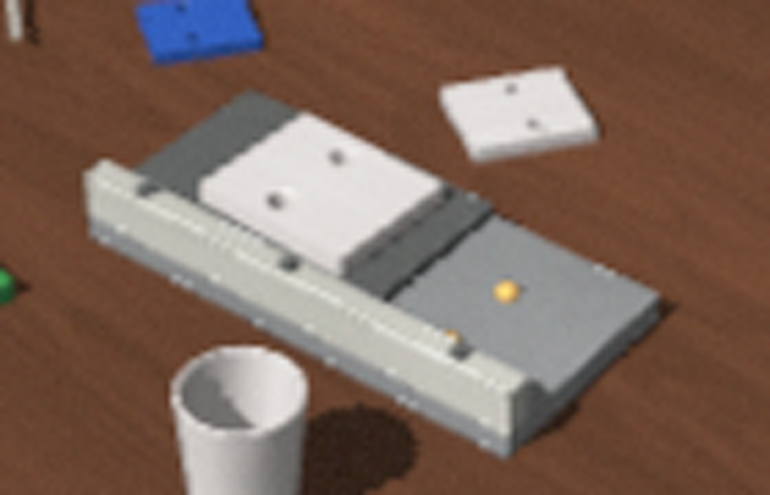

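View pics/si_crop.png

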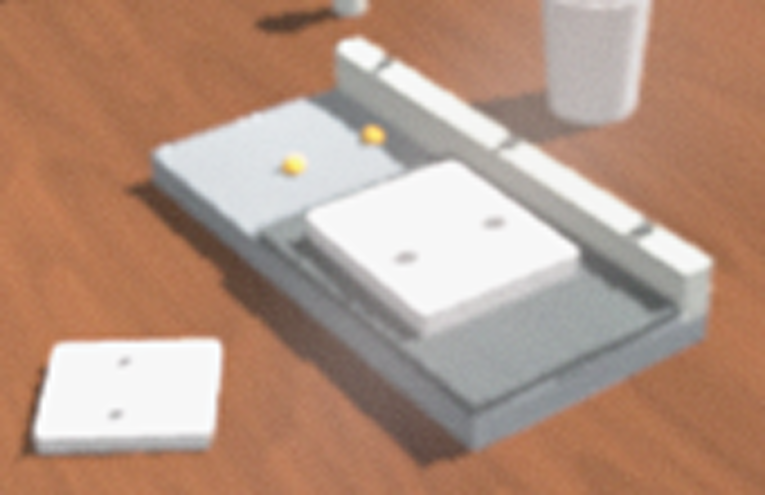

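Confirmed: the plate on the deck is white/silver, larger than the off-fixture white one (which sits on the bench), and neither blue nor green. Crop pixels: scene holes at (337,157) and (277,200), pins at (507,290) and (453,337); side holes at (405,258) and (494,222), pins at (293,162) and (373,133).

```bash
cat > h.py <<'E'
from bench import ctrl, viewer, order
import cv2, numpy as np
def ray(c,u,v,z):
    K=np.array(c['K']);E=np.array(c['extrinsics'])
    d=E[:3,:3]@np.linalg.inv(K)@[u,v,1]; o=E[:3,3]
    return (o+d*(z-o[2])/d[2])[:2]
def fit(F,W):  # 2d rigid: W=R F + t
    F=np.array(F);W=np.array(W);f=F-F.mean(0);w=W-W.mean(0)
    a=np.arctan2((f[:,0]*w[:,1]-f[:,1]*w[:,0]).sum(),(f*w).sum())
    R=np.array([[np.cos(a),-np.sin(a)],[np.sin(a),np.cos(a)]])
    t=W.mean(0)-R@F.mean(0); r=W-F@R.T-t
    return a,t,R,np.round(np.linalg.norm(r,axis=1)*1000,1)
FIX={'pn':(-28,-8,27.5),'pf':(28,-8,27.5),'s':(-84,60,20),'d':(-84,-250,28),'e':(-84,-58,28)}
PL={'h0':(-28,-8,42),'h1':(28,-8,42),'mm':(-47.5,-55,42),'pm':(47.5,-55,42),'mp':(-47.5,55,42),'pp':(47.5,55,42)}
def solve(c,M,px):
    F=[np.array(M[k][:2])/1000 for k in px]; W=[ray(c,*px[k],M[k][2]/1000) for k in px]
    return F,W
E
python3 - <<'E'
from h import *
def cv(px,x0,y0,f): return {k:(x0+(u+.5)/f-.5,y0+(v+.5)/f-.5) for k,(u,v) in px.items()}
fs=cv(dict(pn=(507,288),d=(252,92),e=(492,210),s=(660,297)),245,165,5.5)
ps=cv(dict(h0=(337,157),h1=(277,200),mm=(300,112),pm=(200,185),mp=(445,190),pp=(340,270)),245,165,5.5)
fi=cv(dict(pn=(293,160),pf=(373,131),d=(472,410),s=(152,155)),240,180,4.5)
pi=cv(dict(h0=(405,258),h1=(494,222),mm=(425,325),pm=(580,250),mp=(308,215),pp=(455,160)),240,180,4.5)
for n,f,p in (("scene",fs,ps),("side",fi,pi)):
    c=viewer.calibration(n)
    a,t,R,r=fit(*solve(c,FIX,f)); b,tp,Rp,rp=fit(*solve(c,PL,p))
    print(n,'fix',np.degrees(a),t*1000,r,'plate',np.degrees(b),tp*1000,rp,'rel',np.degrees(b-a),R.T@(tp-t)*1000)
c=viewer.calibration("scene")
print('tin',ray(c,289,257,0),'dowel',ray(c,357,282,0))
E
```

```text
scene fix 7.183003218274236 [598.60111328  34.39591841] [1.1 1.7 2.3 1.2] plate 4.857673660711351 [ 595.39783715 -107.93987124] [3.5 2.4 4.5 1.9 3.4 6.7] rel -2.325329557562885 [ -20.97564934 -140.8181811 ]
side fix 6.9606952734322105 [594.11327457  25.6322461 ] [0.6 0.3 0.9 1.7] plate 5.693022001731506 [ 591.57001021 -114.25441824] [0.5 1.5 7.8 1.8 1.5 2.7] rel -1.2676732717007047 [ -19.47716469 -138.54741827]
tin [0.77960605 0.0280408 ] dowel [0.71039454 0.22876155]
```

The two views agree on the fixture near (0.596, 0.03) at a yaw of about 7°, with the plate at about (-20, -140) mm relative to it. I'll shut the jaws, square the tool up with the fixture (tool x along fixture +y) and look from above with the wrist camera.

```bash
python3 -m jog '[[[0,0,0,0,0,-6],[0,0,0,0,0,-6],[0,0,0,0,0,-6],[0,0,0,0,0,-6],[0,0,0,0,0,-5.7]]]' 1
python3 -m jog '[[[-3.58,1.22,-0.3,0,0,0],[-3.58,1.22,-0.3,0,0,0],[-3.58,1.22,-0.3,0,0,0],[-3.58,1.22,-0.3,0,0,0],[-3.58,1.22,-0.3,0,0,0],[-3.58,1.22,-0.3,0,0,0],[-3.58,1.22,-0.3,0,0,0],[-3.58,1.22,-0.3,0,0,0],[-3.58,1.22,-0.3,0,0,0],[-3.58,1.22,-0.3,0,0,0],[-3.58,1.22,-0.3,0,0,0],[-3.58,1.22,-0.3,0,0,0],[-3.58,1.22,-0.3,0,0,0],[-3.58,1.22,-0.3,0,0,0],[-3.58,1.22,-0.3,0,0,0],[-3.58,1.22,-0.3,0,0,0],[-3.58,1.22,-0.3,0,0,0],[-3.58,1.22,-0.3,0,0,0],[0,0,0,0,0,0],[0,0,0,0,0,0]]]'
python3 - <<'E'
from h import *
s=ctrl.sense(); print(s['time_s'],s['ee_pos'],np.round(s['tool_rot'],4).tolist(),s['width'],s['contact_force'],s['qpos'])
n="wrist";c=viewer.calibration(n);p,d=viewer.camera(n); cv2.imwrite(f"pics/{n}1.png",p[:,:,::-1])
print(n,np.round(c['K'],1).tolist(),np.round(c['extrinsics'],3).tolist())
np.savez('pics/w1.npz',K=c['K'],E=c['extrinsics'],d=d)
E
```

```text
time_s: 0.52
ee_pos: [0.2493, 0.5999, 0.2387]
tool_rot: [[-0.129, 0.992, -0.0], [0.992, 0.129, -0.001], [-0.001, -0.001, -1.0]]
contact_force: [0.1, -0.0, -0.2]
width: 0.298
time_s: 2.18
ee_pos: [0.5476, -0.0145, 0.2929]
tool_rot: [[-0.119, 0.993, -0.0], [0.993, 0.119, -0.001], [-0.001, -0.001, -1.0]]
contact_force: [-0.6, 0.4, -0.0]
width: -0.004
2.1833 [ 0.54761264 -0.01451577  0.29292487] [[-0.1192, 0.9929, -0.0005], [0.9929, 0.1192, -0.0008], [-0.0007, -0.0006, -1.0]] -0.004037086544997409 [-0.62583139  0.36692293 -0.03248266] [-0.24903856  0.23924259  0.25444668  1.80976728 -0.06605412  1.10138362
  1.71864127]
wrist [[297.8, 0.0, 320.5], [0.0, 297.8, 193.7], [0.0, 0.0, 1.0]] [[-0.12, 0.949, 0.291, 0.473], [0.993, 0.115, 0.033, -0.024], [-0.002, 0.293, -0.956, 0.428], [0.0, 0.0, 0.0, 1.0]]
```

View pics/wrist1.png

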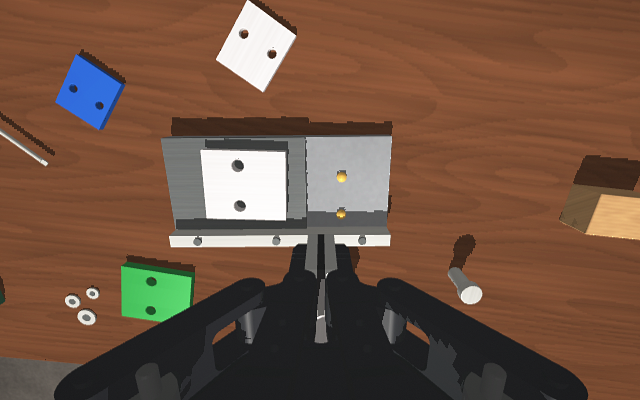

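The wrist view shows the whole fixture: plate holes at about (237,165) and (240,206), pins at (341,176) and (341,213). I'll enlarge it for precise reading.

Run:
```python
import cv2
a=cv2.imread('pics/wrist1.png')[115:265,155:400]; cv2.imwrite('pics/w1c.png',cv2.resize(a,None,fx=3.2,fy=3.2,interpolation=cv2.INTER_CUBIC))
```

```text
(no output)
```

View pics/w1c.png

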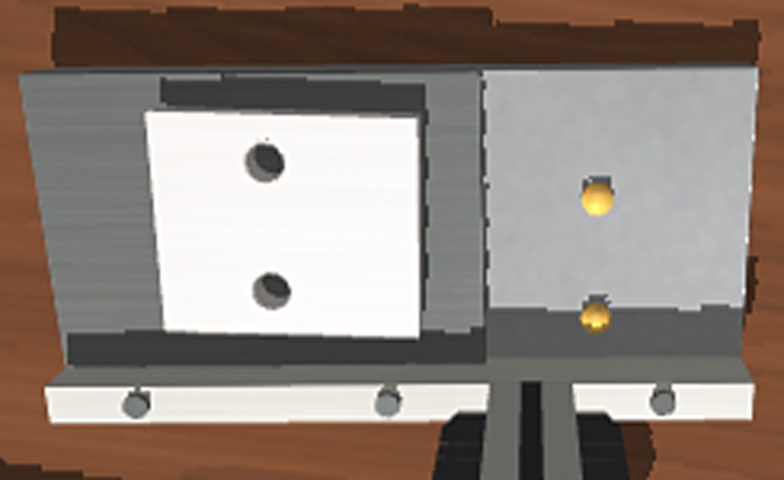

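Crop pixels: plate corners (146,111), (163,330), (417,117), (420,338); holes (265,162), (271,291); pins (597,197), (596,315); deck corner (21,73), step (482,70), seat corner (757,68); fence inner edge ends (46,385) and (752,382).

```bash
cat >> h.py <<'E'
FIX.update(f0=(48.2,-250,48),f1=(48.2,60,48),es=(-84,-58,28))
def crop(px,x0,y0,f): return {k:(x0+(u+.5)/f-.5,y0+(v+.5)/f-.5) for k,(u,v) in px.items()}
E
python3 - <<'E'
from h import *
z=np.load('pics/w1.npz'); c={'K':z['K'],'extrinsics':z['E']}
f=crop(dict(pn=(597,197),pf=(596,315),d=(21,73),e=(482,70),s=(757,68),f0=(46,385),f1=(752,382)),155,115,3.2)
p=crop(dict(mm=(146,111),pm=(163,330),mp=(417,117),pp=(420,338),h0=(265,162),h1=(271,291)),155,115,3.2)
a,t,R,r=fit(*solve(c,FIX,f)); b,tp,Rp,rp=fit(*solve(c,PL,p))
print(np.degrees(a),t*1000,r,'plate',np.degrees(b),tp*1000,rp,'rel',np.degrees(b-a),R.T@(tp-t)*1000)
F,W=solve(c,PL,p)
for k,w in zip(p,W): print(k,np.round(R.T@(w-t)*1000,1))
s=ctrl.sense(); print('tcp in fix',R.T@(s['ee_pos'][:2]-t)*1000,'tool yaw-fix', np.degrees(np.arctan2(s['tool_rot'][1][0],s['tool_rot'][0][0])-a)-90)
E
```

```text
7.269883178156615 [594.1582633  27.3151375] [1.1 2.7 1.6 1.1 1.8 1.2 1.7] plate 5.207740061970975 [ 592.05533709 -113.76417327] [0.2 0.9 0.9 0.9 0.3 0.3] rel -2.0621431161856396 [ -19.9386504  -139.67907663]
mm [ -69.5 -192.8]
pm [  25.7 -197.3]
mp [-66.3 -83. ]
pp [ 30.1 -85.8]
h0 [ -48.2 -146.4]
h1 [   8.  -148.8]
tcp in fix [-51.71803462 -33.38038189] tool yaw-fix -0.23059288799142053
```

All points fit: residuals are under 3 mm for the fixture and under 1 mm for the plate. The fixture is at (594, 27) mm with yaw 7.2°; the plate is at (-20, -140) mm relative to it, skewed by -2°. First push is +x from the plate's -x side, to set it flush on the fence. I'll go to fixture (-97, -145) and descend there.

```bash
python3 -m jog '[[[-2.79,-1.13,0,0,0,0],[-2.79,-1.13,0,0,0,0],[-2.79,-1.13,0,0,0,0],[-2.79,-1.13,0,0,0,0],[0,0,2.8,0,0,0],[0,0,2.8,0,0,0],[0,0,2.8,0,0,0],[0,0,2.8,0,0,0],[0,0,2.8,0,0,0],[0,0,2.8,0,0,0],[0,0,2.8,0,0,0],[0,0,0,0,0,0],[0,0,0,0,0,0]]]'
cat >> h.py <<'E'
A=np.radians(7.2);T=np.array([.5943,.0272]);RF=np.array([[np.cos(A),-np.sin(A)],[np.sin(A),np.cos(A)]])
def st():
    s=ctrl.sense(); print('t',round(s['time_s'],2),'fix',np.round(RF.T@(s['ee_pos'][:2]-T)*1000,1),'z',np.round(s['ee_pos'][2]*1000,1),'F fix',np.round(RF.T@s['contact_force'][:2],1),np.round(s['contact_force'][2],1),'yaw',np.round(np.degrees(np.arctan2(s['tool_rot'][1][0],s['tool_rot'][0][0]))-97.2,2),'w',s['width'])
E
python3 -c "from h import *; st()"
```

```text
time_s: 3.32
ee_pos: [0.5153, -0.1266, 0.0964]
tool_rot: [[-0.126, 0.992, -0.004], [0.992, 0.126, 0.001], [0.001, -0.003, -1.0]]
contact_force: [0.7, -0.0, 0.8]
width: 0.003
t 3.32 fix [ -97.6 -142.7] z 96.4 F fix [ 0.7 -0.1] 0.8 yaw 0.05 w 0.003068052640614318
```

```bash
python3 -m jog '[[[0,0,1.4,0,0,0],[0,0,1.4,0,0,0],[0,0,1.4,0,0,0],[0,0,1.4,0,0,0],[0,0,0,0,0,0],[0,0,0,0,0,0]]]'
python3 - <<'E'
from h import *
st()
p,d=viewer.camera("side"); cv2.imwrite("pics/s2.png",cv2.resize(p[140:300,200:440,::-1],None,fx=3.2,fy=3.2,interpolation=cv2.INTER_CUBIC))
E
```

```text
time_s: 3.82
ee_pos: [0.5173, -0.1278, 0.0427]
tool_rot: [[-0.125, 0.992, 0.002], [0.992, 0.125, 0.0], [-0.0, 0.002, -1.0]]
contact_force: [0.1, 0.5, 0.9]
width: -0.0
t 3.82 fix [ -95.8 -144.2] z 42.7 F fix [0.1 0.4] 0.9 yaw -0.02 w -0.0003889317608725998
```

View pics/s2.png

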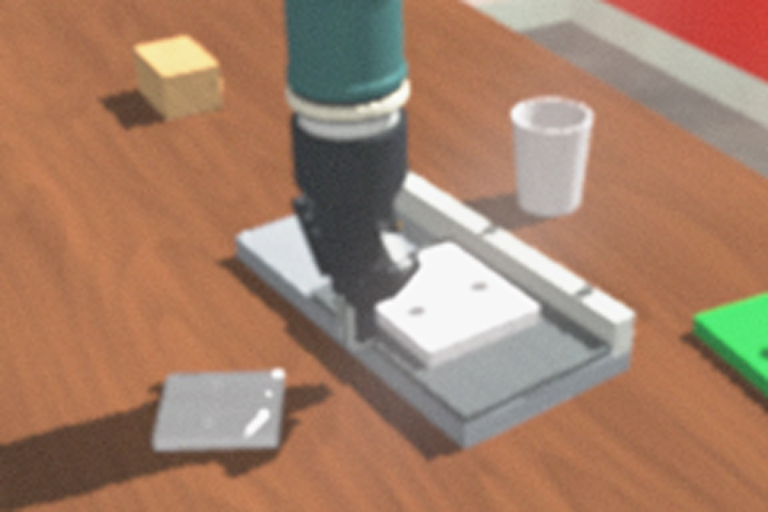

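The fingertip stands at the plate's -x edge, just off it and over the deck rim; nothing else is near. I'll lower 2.5 mm and push +x in small rows.

```bash
python3 -m jog '[[[0,0,0.25,0,0,0],[0,0.5,0,0,0,0],[0,0.5,0,0,0,0],[0,0.4,0,0,0,0],[0,0.3,0,0,0,0],[0,0.3,0,0,0,0],[0,0.3,0,0,0,0],[0,0.3,0,0,0,0],[0,0,0,0,0,0]]]'
python3 -c "from h import *; st()"
python3 -m jog '[[[0,0.2,0,0,0,0],[0,0.2,0,0,0,0],[0,0.2,0,0,0,0],[0,0,0,0,0,0]]]'
python3 -c "from h import *; st()"
```

```text
time_s: 4.62
ee_pos: [0.5403, -0.1256, 0.0384]
tool_rot: [[-0.123, 0.992, -0.004], [0.992, 0.123, 0.0], [0.001, -0.004, -1.0]]
contact_force: [-5.3, -2.0, 2.5]
width: 0.003
t 4.62 fix [ -72.8 -144.9] z 38.4 F fix [-5.5 -1.3] 2.5 yaw -0.12 w 0.0031193702040865226
time_s: 4.95
ee_pos: [0.5465, -0.1248, 0.0383]
tool_rot: [[-0.123, 0.992, -0.004], [0.992, 0.123, 0.0], [0.0, -0.004, -1.0]]
contact_force: [-4.1, -0.8, 1.5]
width: -0.0
t 4.95 fix [ -66.5 -144.9] z 38.3 F fix [-4.2 -0.2] 1.5 yaw -0.11 w -0.00025197194516875216
```

```bash
python3 -m jog '[[[0,0.2,0,0,0,0],[0,0.2,0,0,0,0],[0,0.15,-0.1,0,0,0],[0,0,0,0,0,0]]]'
python3 -c "from h import *; st()"
python3 -m jog '[[[0,0.1,0,0,0,0],[0,0.1,0,0,0,0],[0,0,0,0,0,0]]]'
python3 - <<'E'
from h import *
st()
p,d=viewer.camera("side"); cv2.imwrite("pics/s3.png",cv2.resize(p[170:290,250:420,::-1],None,fx=4.5,fy=4.5,interpolation=cv2.INTER_CUBIC))
E
```

```text
time_s: 5.28
ee_pos: [0.5535, -0.1235, 0.0395]
tool_rot: [[-0.124, 0.992, -0.001], [0.992, 0.124, 0.0], [0.0, -0.001, -1.0]]
contact_force: [-0.8, 0.2, -1.7]
width: -0.001
t 5.28 fix [ -59.4 -144.4] z 39.5 F fix [-0.8  0.3] -1.7 yaw -0.06 w -0.0010189436953569888
time_s: 5.53
ee_pos: [0.5558, -0.1231, 0.0396]
tool_rot: [[-0.124, 0.992, 0.0], [0.992, 0.124, 0.0], [0.0, 0.0, -1.0]]
contact_force: [-2.2, -0.4, -1.6]
width: -0.002
t 5.53 fix [ -57.  -144.3] z 39.6 F fix [-2.2 -0.1] -1.6 yaw -0.05 w -0.002303450837980518
```

View pics/s3.png

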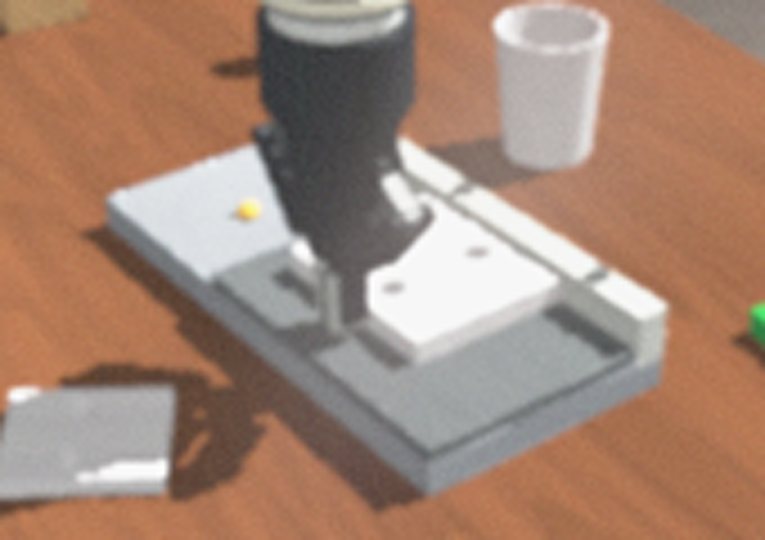

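The plate is now near the fence with only a small gap left. I'll continue in 1 mm rows until the force rises.

```bash
for i in 1; do python3 -m jog '[[[0,0.1,0,0,0,0],[0,0.1,0,0,0,0],[0,0,0,0,0,0]]]'; done; python3 -c "from h import *; st()"
python3 -m jog '[[[0,0.1,0,0,0,0],[0,0,0,0,0,0]]]'; python3 -c "from h import *; st()"
```

```text
time_s: 5.83
ee_pos: [0.5562, -0.1231, 0.0396]
tool_rot: [[-0.124, 0.992, -0.003], [0.992, 0.124, 0.001], [0.001, -0.003, -1.0]]
contact_force: [-5.1, 0.1, 2.2]
width: 0.003
t 5.83 fix [ -56.6 -144.3] z 39.6 F fix [-5.   0.8] 2.2 yaw -0.08 w 0.0029139628801782285
time_s: 6.0
ee_pos: [0.5563, -0.1231, 0.0396]
tool_rot: [[-0.124, 0.992, -0.005], [0.992, 0.124, 0.001], [0.001, -0.005, -1.0]]
contact_force: [-9.0, -1.3, 4.9]
width: -0.002
t 6.0 fix [ -56.6 -144.4] z 39.6 F fix [-9.1 -0.2] 4.9 yaw -0.09 w -0.0015224441997771067
```

The force rose and the TCP stopped at -56.6, so the plate is flush against the fence. I'll back off, lift, and check with the wrist camera on the way to the -y side.

```bash
python3 -m jog '[[[0,-1,0,0,0,0],[0,-2,0,0,0,0],[0,0,-3,0,0,0],[0,0,-4,0,0,0],[0,0,-4,0,0,0],[0,0,-4,0,0,0],[-2.5,1.2,-1,0,0,0],[-2.5,1.2,0,0,0,0],[-2.5,1.2,0,0,0,0],[-0.6,0,0,0,0,0],[0,0,0,0,0,0],[0,0,0,0,0,0]]]'
python3 - <<'E'
from h import *
st()
n="wrist";c=viewer.calibration(n);p,d=viewer.camera(n); cv2.imwrite("pics/w2.png",p[:,:,::-1])
np.savez('pics/w2.npz',K=c['K'],E=c['extrinsics'],d=d)
E
```

```text
time_s: 7.0
ee_pos: [0.5744, -0.2022, 0.1996]
tool_rot: [[-0.124, 0.992, 0.0], [0.992, 0.124, 0.001], [0.001, 0.001, -1.0]]
contact_force: [0.2, 0.1, 0.3]
width: 0.001
t 7.0 fix [ -48.5 -225.1] z 199.6 F fix [0.2 0. ] 0.3 yaw -0.09 w 0.0014242215926134798
```

View pics/w2.png

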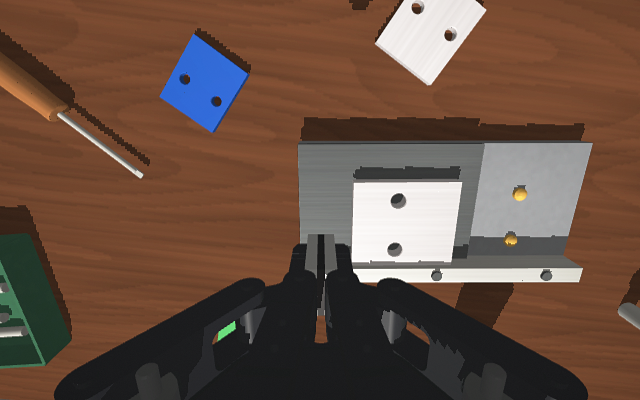

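Plate is now against the fence; holes at (398,201) and (394,249), far edge at x of about 462 to 452, pins at (520,194) and (511,239). I'll enlarge for exact values.

Run:
```python
import cv2
a=cv2.imread('pics/w2.png')[130:290,290:600]; cv2.imwrite('pics/w2c.png',cv2.resize(a,None,fx=2.5,fy=2.5,interpolation=cv2.INTER_CUBIC))
```

```text
(no output)
```

View pics/w2c.png

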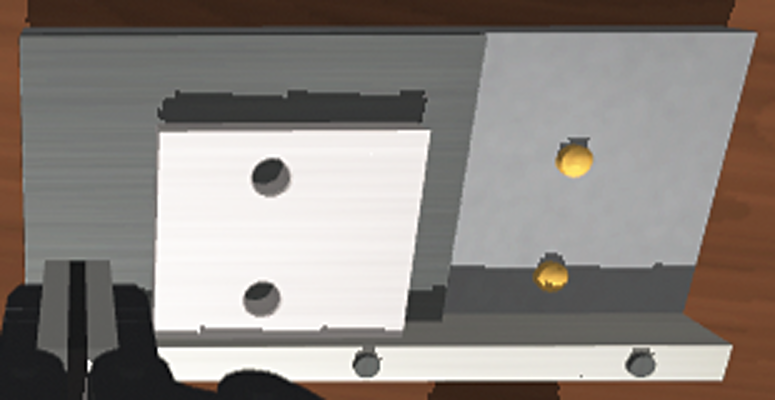

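Run:
```python
from h import *
z=np.load('pics/w2.npz'); c={'K':z['K'],'extrinsics':z['E']}
f=crop(dict(pn=(575,158),pf=(552,271),d=(21,36),e=(486,34),s=(756,32),f1=(731,345)),290,130,2.5)
p=crop(dict(mm=(158,131),mp=(431,130),pp=(404,332),h0=(271,177),h1=(262,299)),290,130,2.5)
a,t,R,r=fit(*solve(c,FIX,f)); b,tp,Rp,rp=fit(*solve(c,PL,p))
print(np.degrees(a),t*1000,r,'plate',np.degrees(b),tp*1000,rp,'rel',np.degrees(b-a),R.T@(tp-t)*1000)
F,W=solve(c,PL,p)
for k,w in zip(p,W): print(k,np.round(RF.T@(w-T)*1000,1))
s=ctrl.sense(); print('tcp in fix',R.T@(s['ee_pos'][:2]-t)*1000)
```

```text
7.221115267685893 [593.93946406  25.50603959] [2.6 4.7 3.2 1.5 1.6 1.2] plate 8.054482625000954 [ 612.41782339 -109.0250479 ] [0.4 1.1 1.8 0.6 0.8] rel 0.8333673573150601 [   1.42139422 -135.78675526]
mm [ -46.1 -193.2]
mp [-46.5 -82.5]
pp [ 45.8 -81.6]
h0 [ -26.4 -145.9]
h1 [  29.6 -145.6]
tcp in fix [ -48.03058057 -222.59184359]
```

Plate is flush (hole x values of -26.4 and 29.6, near the expected -27.3 and 28.7, and skew under 1°), with its trailing edge at y of about -193. I'll go behind it at x of about 2 and lower.

```bash
python3 -m jog '[[[0,2.5,0,0,0,0],[0,2.55,0,0,0,0],[0,0,3.5,0,0,0],[0,0,3.5,0,0,0],[0,0,3.5,0,0,0],[0,0,3.5,0,0,0],[0,0,1.6,0,0,0],[0,0,0,0,0,0],[0,0,0,0,0,0]]]'
python3 - <<'E'
from h import *
st()
p,d=viewer.camera("side"); cv2.imwrite("pics/s4.png",cv2.resize(p[170:290,250:420,::-1],None,fx=4.5,fy=4.5,interpolation=cv2.INTER_CUBIC))
E
```

```text
time_s: 7.8
ee_pos: [0.6242, -0.1949, 0.0433]
tool_rot: [[-0.126, 0.992, -0.002], [0.992, 0.126, 0.001], [0.001, -0.001, -1.0]]
contact_force: [0.3, -0.1, -0.5]
width: -0.0
t 7.8 fix [   1.8 -224.1] z 43.3 F fix [ 0.3 -0.2] -0.5 yaw 0.01 w -0.00016795668029254515
```

View pics/s4.png

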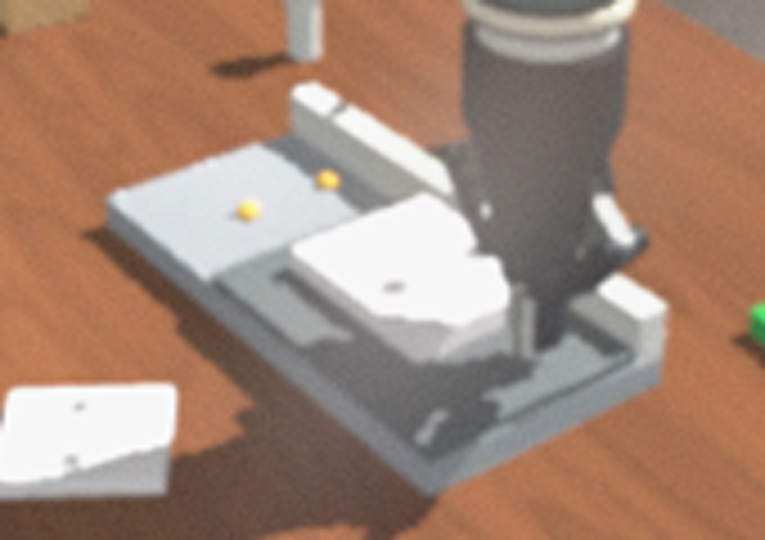

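The finger stands behind the plate's trailing edge and the plate's far corner is at the fence. I'll lower 3 mm and push +y.

```bash
python3 -m jog '[[[0.4,0,0.3,0,0,0],[0.5,0,0,0,0,0],[0.5,0,0,0,0,0],[0.5,0,0,0,0,0],[0.5,0,0,0,0,0],[0.5,0,0,0,0,0],[0.5,0,0,0,0,0],[0.5,0,0,0,0,0],[0.5,0,0,0,0,0],[0,0,0,0,0,0]]]'
python3 -c "from h import *; st()"
python3 -m jog '[[[0.5,0,0,0,0,0],[0.5,0,0,0,0,0],[0.5,0,0,0,0,0],[0.5,0,0,0,0,0],[0.5,0,0,0,0,0],[0.5,0,0,0,0,0],[0.5,0,0,0,0,0],[0.5,0,0,0,0,0],[0,0,0,0,0,0]]]'
python3 - <<'E'
from h import *
st()
n="wrist";c=viewer.calibration(n);p,d=viewer.camera(n); cv2.imwrite("pics/w3.png",p[:,:,::-1])
np.savez('pics/w3.npz',K=c['K'],E=c['extrinsics'],d=d)
p,d=viewer.camera("side"); cv2.imwrite("pics/s5.png",cv2.resize(p[170:290,250:420,::-1],None,fx=4.5,fy=4.5,interpolation=cv2.INTER_CUBIC))
E
```

```text
time_s: 8.68
ee_pos: [0.6197, -0.1526, 0.0415]
tool_rot: [[-0.125, 0.992, 0.001], [0.992, 0.125, -0.001], [-0.001, 0.001, -1.0]]
contact_force: [-0.3, -3.4, 3.7]
width: -0.002
t 8.68 fix [   2.7 -181.6] z 41.5 F fix [-0.7 -3.3] 3.7 yaw -0.04 w -0.002319188884232452
time_s: 9.43
ee_pos: [0.6147, -0.1133, 0.0414]
tool_rot: [[-0.124, 0.992, 0.001], [0.992, 0.124, -0.001], [-0.001, 0.001, -1.0]]
contact_force: [0.5, -4.4, 4.5]
width: 0.001
t 9.43 fix [   2.7 -142. ] z 41.4 F fix [-0.  -4.4] 4.5 yaw -0.06 w 0.0007547452399694819
```

View pics/w3.png

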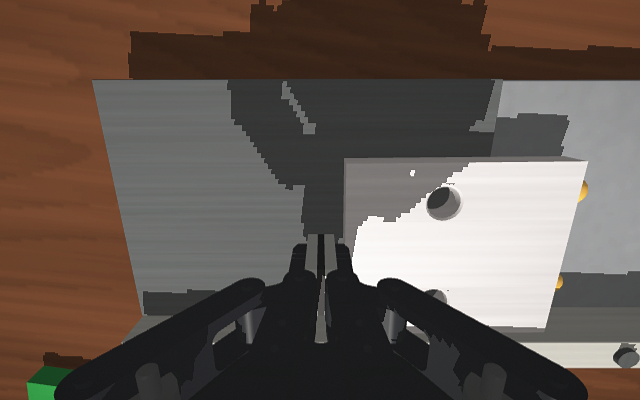

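View pics/s5.png

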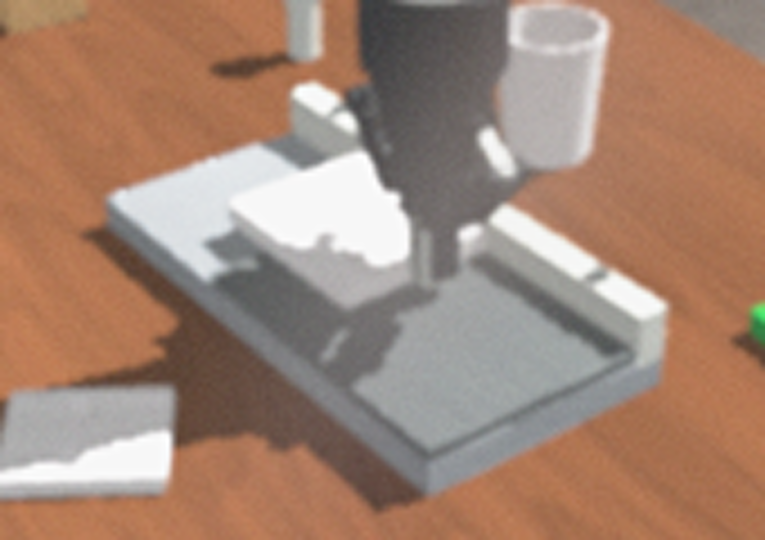

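Plate is still square on; corners at (344,158), (588,161), (546,328), hole0 at (444,203), leading edge just reaching the pins. Checking its pose.

Run:
```python
from h import *
z=np.load('pics/w3.npz'); c={'K':z['K'],'extrinsics':z['E']}
p=dict(mm=(345,158),mp=(588,161),pp=(546,328),h0=(444,203))
b,tp,Rp,rp=fit(*solve(c,PL,p)); print(np.degrees(b)-7.2,RF.T@(tp-T)*1000,rp)
print('step',RF.T@(ray(c,502,81,.028)-T)*1000,'deck',RF.T@(ray(c,93,80,.028)-T)*1000)
```

```text
0.5836971928766737 [ -0.07877068 -75.77367842] [1.3 1.3 1.5 1.4]
step [-81.86875115 -58.40479073] deck [ -82.40229351 -249.01109911]
```

Plate center is at y of about -75 and the skew is within 1°. About 74 mm remain: 55 mm at the present pace, then fine steps.

```bash
python3 -m jog '[[[0.5,0,0.2,0,0,0],[0.5,0,0,0,0,0],[0.5,0,0,0,0,0],[0.5,0,0,0,0,0],[0.5,0,0,0,0,0],[0.5,0,0,0,0,0],[0.5,0,0,0,0,0],[0.5,0,0,0,0,0],[0.5,0,0,0,0,0],[0.5,0,0,0,0,0],[0.5,0,0,0,0,0],[0,0,0,0,0,0]]]'
python3 - <<'E'
from h import *
st()
n="wrist";c=viewer.calibration(n);p,d=viewer.camera(n); cv2.imwrite("pics/w4.png",p[:,:,::-1])
np.savez('pics/w4.npz',K=c['K'],E=c['extrinsics'],d=d)
p,d=viewer.camera("scene"); cv2.imwrite("pics/sc4.png",cv2.resize(p[165:255,245:385,::-1],None,fx=5.5,fy=5.5,interpolation=cv2.INTER_CUBIC))
E
```

```text
time_s: 10.53
ee_pos: [0.6087, -0.0652, 0.0412]
tool_rot: [[-0.12, 0.993, 0.004], [0.993, 0.12, -0.007], [-0.007, 0.003, -1.0]]
contact_force: [-1.6, -15.1, 16.0]
width: -0.001
t 10.53 fix [  2.7 -93.5] z 41.2 F fix [ -3.5 -14.7] 16.0 yaw -0.3 w -0.0005310810871946828
```

View pics/w4.png

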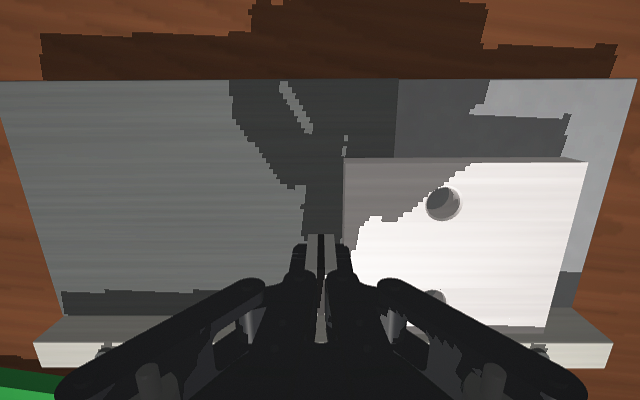

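View pics/sc4.png

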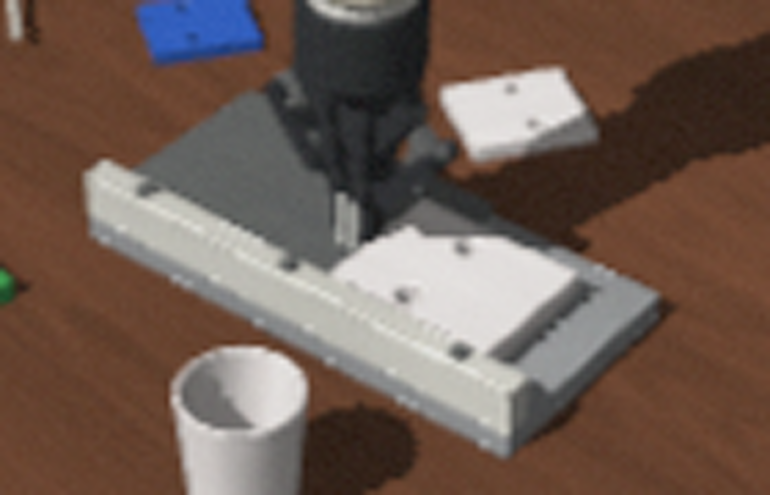

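The plate is moving straight, with its center at about y = -25, but Fz has risen to 16 N: my 2 mm lowering is pressing down through the contact. I'll relieve that and recheck.

```bash
python3 -m jog '[[[-0.3,0,0,0,0,0],[-0.3,0,0,0,0,0],[-0.3,0,0,0,0,0],[0,0,0,0,0,0],[0,0,0,0,0,0]]]'
python3 -c "from h import *; st()"
python3 - <<'E'
from h import *
p,d=viewer.camera("side"); cv2.imwrite("pics/s6.png",cv2.resize(p[170:270,250:390,::-1],None,fx=5.5,fy=5.5,interpolation=cv2.INTER_CUBIC))
E
```

```text
time_s: 11.05
ee_pos: [0.6081, -0.0672, 0.0384]
tool_rot: [[-0.124, 0.992, -0.001], [0.992, 0.124, 0.0], [0.0, -0.001, -1.0]]
contact_force: [0.0, -3.5, 1.7]
width: 0.002
t 11.05 fix [  1.9 -95.4] z 38.4 F fix [-0.4 -3.5] 1.7 yaw -0.06 w 0.0016818555148557105
```

View pics/s6.png

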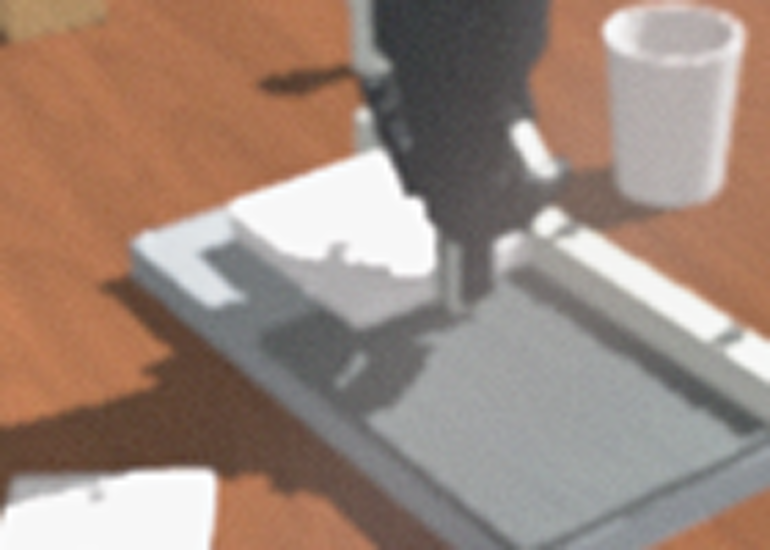

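Relieved (3.5 N, z 38.4). I'll free the contact fully, keep this height, and push on in smaller steps.

```bash
python3 -m jog '[[[-0.5,0,0,0,0,0],[-0.3,0,0,0,0,0],[0,0,0,0,0,0]]]'
python3 -c "from h import *; st()"
python3 -m jog '[[[0.3,0,0,0,0,0],[0.3,0,0,0,0,0],[0.3,0,0,0,0,0],[0.3,0,0,0,0,0],[0.3,0,0,0,0,0],[0,0,0,0,0,0]]]'
python3 -c "from h import *; st()"
```

```text
time_s: 11.35
ee_pos: [0.6091, -0.0754, 0.0383]
tool_rot: [[-0.124, 0.992, -0.001], [0.992, 0.124, 0.0], [0.0, -0.001, -1.0]]
contact_force: [-0.2, -0.3, -0.2]
width: 0.001
t 11.35 fix [   1.8 -103.7] z 38.3 F fix [-0.3 -0.3] -0.2 yaw -0.09 w 0.0014497190623212663
time_s: 11.85
ee_pos: [0.6075, -0.0601, 0.0388]
tool_rot: [[-0.125, 0.992, -0.0], [0.992, 0.125, -0.0], [-0.0, -0.0, -1.0]]
contact_force: [-0.6, -2.5, 0.1]
width: 0.001
t 11.85 fix [  2.1 -88.2] z 38.8 F fix [-0.9 -2.4] 0.1 yaw -0.04 w 0.0008067576916047504
```

```bash
python3 -m jog '[[[0.3,0,0,0,0,0],[0.3,0,0,0,0,0],[0.3,0,0,0,0,0],[0.2,0,0,0,0,0],[0,0,0,0,0,0]]]'
python3 - <<'E'
from h import *
st()
n="wrist";c=viewer.calibration(n);p,d=viewer.camera(n); cv2.imwrite("pics/w5.png",p[:,:,::-1])
np.savez('pics/w5.npz',K=c['K'],E=c['extrinsics'],d=d)
cv2.imwrite("pics/w5c.png",cv2.resize(p[140:340,330:600,::-1],None,fx=2.9,fy=2.9,interpolation=cv2.INTER_CUBIC))
E
```

```text
time_s: 12.27
ee_pos: [0.6062, -0.0491, 0.0389]
tool_rot: [[-0.125, 0.992, -0.0], [0.992, 0.125, 0.0], [0.0, -0.0, -1.0]]
contact_force: [-0.1, -3.1, 0.8]
width: -0.002
t 12.27 fix [  2.2 -77.2] z 38.9 F fix [-0.5 -3.1] 0.8 yaw -0.04 w -0.0017368897956436956
```

View pics/w5c.png

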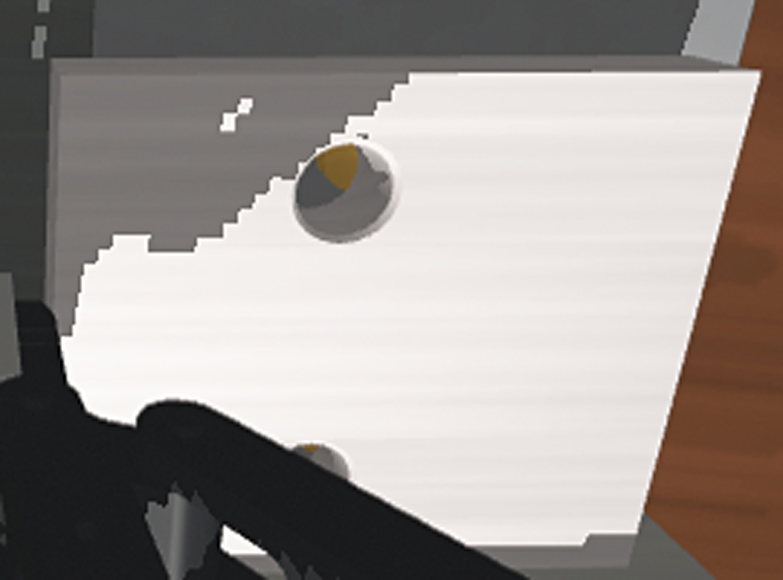

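The brass of pin_near is now visible in hole0 (crop 338,165) and pin_far in hole1 (310,448). Both pins are still ahead; by parallax about 5 to 7 mm of +y remain. Fine steps now.

```bash
python3 -m jog '[[[0.15,0,0,0,0,0],[0.15,0,0,0,0,0],[0.15,0,0,0,0,0],[0,0,0,0,0,0]]]'
python3 -c "from h import *; st()"
python3 -m jog '[[[0.1,0,0,0,0,0],[0.1,0,0,0,0,0],[0,0,0,0,0,0]]]'
python3 - <<'E'
from h import *
st()
n="wrist";c=viewer.calibration(n);p,d=viewer.camera(n); cv2.imwrite("pics/w6.png",p[:,:,::-1])
np.savez('pics/w6.npz',K=c['K'],E=c['extrinsics'],d=d)
cv2.imwrite("pics/w6c.png",cv2.resize(p[140:340,330:600,::-1],None,fx=2.9,fy=2.9,interpolation=cv2.INTER_CUBIC))
E
```

```text
time_s: 12.65
ee_pos: [0.6056, -0.0451, 0.0388]
tool_rot: [[-0.124, 0.992, -0.0], [0.992, 0.124, -0.0], [-0.0, -0.0, -1.0]]
contact_force: [-0.2, -4.1, 1.1]
width: -0.003
t 12.65 fix [  2.2 -73.2] z 38.8 F fix [-0.8 -4. ] 1.1 yaw -0.07 w -0.002901381110233403
time_s: 12.9
ee_pos: [0.6055, -0.041, 0.0387]
tool_rot: [[-0.125, 0.992, -0.0], [0.992, 0.125, 0.002], [0.002, 0.0, -1.0]]
contact_force: [0.5, -0.0, 0.3]
width: -0.002
t 12.9 fix [  2.6 -69.1] z 38.7 F fix [ 0.5 -0.1] 0.3 yaw -0.0 w -0.002248816634279152
```

View pics/w6c.png

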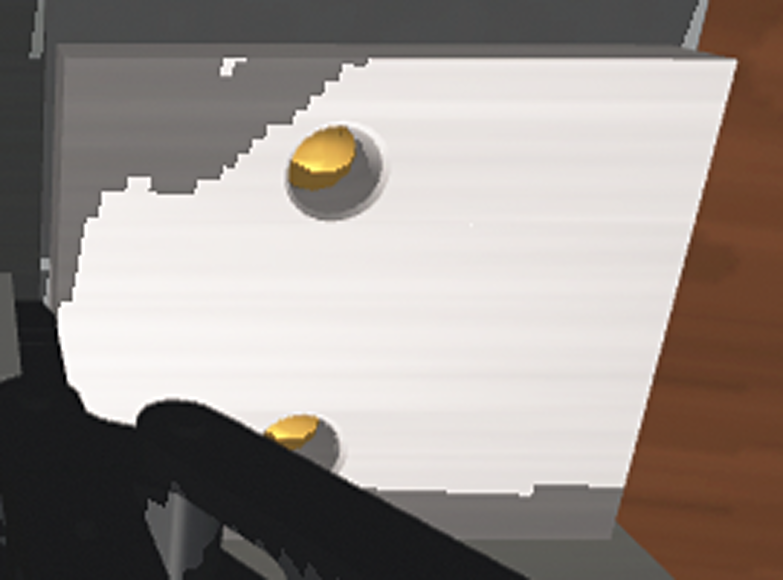

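The force dropped to zero and the plate's image shrank and shifted; both pins now stand inside the holes, so it has dropped. I'll back off, lift, and check the heights.

```bash
python3 -m jog '[[[-1,0,0,0,0,0],[-2,0,0,0,0,0],[0,0,-3,0,0,0],[0,0,-4,0,0,0],[0,0,-4,0,0,0],[0,0,-4,0,0,0],[0,-2.5,-1,0,0,0],[0,-2.5,0,0,0,0],[0,0,0,0,0,0],[0,0,0,0,0,0]]]'
python3 - <<'E'
from h import *
st()
n="wrist";c=viewer.calibration(n);p,d=viewer.camera(n); cv2.imwrite("pics/w7.png",p[:,:,::-1])
np.savez('pics/w7.npz',K=c['K'],E=c['extrinsics'],d=d)
K=np.array(c['K']);E=np.array(c['extrinsics'])
v,u=np.mgrid[:400,:640]
P=np.stack([(u-K[0,2])/K[0,0]*d,(v-K[1,2])/K[1,1]*d,d],-1)@E[:3,:3].T+E[:3,3]
f=P.copy(); f[...,:2]=(P[...,:2]-T)@RF
def med(x0,x1,y0,y1):
    m=(d>0)&(f[...,0]*1e3>x0)&(f[...,0]*1e3<x1)&(f[...,1]*1e3>y0)&(f[...,1]*1e3<y1); return np.round(np.median(f[m][:,2])*1e3,2),m.sum()
for r in ((-42,-36,-45,-35),(-42,-36,35,45),(30,40,35,45),(30,40,-45,-35),(-10,10,-10,10),(-75,-60,-30,30),(-60,-40,-160,-120)): print(r,med(*r))
cv2.imwrite("pics/w7c.png",cv2.resize(p[100:300,250:520,::-1],None,fx=2.9,fy=2.9,interpolation=cv2.INTER_CUBIC))
E
```

```text
time_s: 13.78
ee_pos: [0.559, -0.0794, 0.1994]
tool_rot: [[-0.123, 0.992, 0.001], [0.992, 0.123, 0.001], [0.001, 0.001, -1.0]]
contact_force: [1.0, 0.6, 0.4]
width: 0.004
t 13.78 fix [ -48.4 -101.3] z 199.4 F fix [1.1 0.4] 0.4 yaw -0.11 w 0.004020247950474654
(-42, -36, -45, -35) (np.float64(34.11), np.int64(55))
(-42, -36, 35, 45) (np.float64(33.85), np.int64(55))
(30, 40, 35, 45) (np.float64(33.82), np.int64(73))
(30, 40, -45, -35) (np.float64(34.0), np.int64(70))
(-10, 10, -10, 10) (np.float64(33.94), np.int64(313))
(-75, -60, -30, 30) (np.float64(19.96), np.int64(785))
(-60, -40, -160, -120) (np.float64(265.19), np.int64(8169))
```

View pics/w7.png

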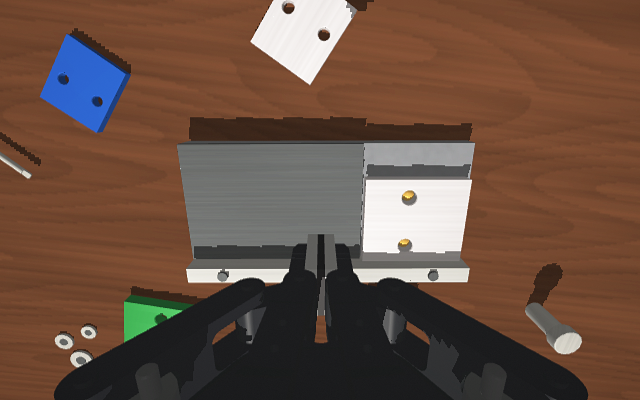

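All four corners of the plate's top read 33.8 to 34.1 mm against 34 expected, the seat reads 20.0 mm, and both pins show in the holes at (409,197) and (405,244). The bystanders are where they were, and the hand is clear, about 17 cm up. Handing in.

```bash
python3 -c "from bench import order; print(order.close_job())"
```

```text
the job is handed in; nothing more can be done
None
```

The plate is seated: both holes are over the brass pins and it lies flat on the seat. With closed fingertips I nudged it +x until it was flush on the fence, then pushed it along the deck in +y until it dropped over the pins, and withdrew the hand upward.

- **Last checks:** after the hand withdrew, the plate's top read 33.8–34.1 mm at all four corners (34 expected) and the seat read 20.0 mm. Both pins showed in the holes. The contact force was about 1 N or less with the hand at 0.2 m. I handed it in at about 13.8 s of the 61 s allowed.
- **Push force:** partway along, my lowering of the fingertip raised the push to about 15 N sideways and 16 N vertically. I backed off and went on at 2–4 N.
- **Measurement disagreement:** my first fixture estimates from the two fixed cameras differed by about 9 mm, mostly in y, so I used the wrist-camera fit instead.
- **Bystanders:** none moved as far as the pictures show. The last picture did not include the tin or the carton, and the last picture with each in it showed it in its place.

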